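# Check the demand lever of an open second stage

## Task

Check the demand lever of the black second stage that lies open on the turntable: with the fingertips press the aluminium lever down gently, more than half of its travel, keep it down for about a second, then let it spring back up and draw the hand clear. Do not force the lever hard against its stop, pick nothing up, and leave the black second stage seated and unturned on the turntable. The yellow second stage with its lever and the loose parts lying about are not to be disturbed.

Things in the scene. Friction and masses are not known exactly. Their poses are not given: they have to be found in the camera images.
- black_lever_tip (a point): Top of the rolled tip of the black second stage's aluminium lever: the spot to press. The tip is a level roll 8 mm thick and 12 mm wide. At rest this point is 2 mm above the rim of the case (119 mm above the bench), at the centre of its round mouth (inner diameter 73 mm; all but the lever lies at least 14 mm below the rim). It moves with the lever: 5.5 mm down at half travel, 11 mm at the stop.
- black_lever (a joint): Black second stage's lever, hinged in the case 30 mm from the tip (towards the grey adjuster). Value in rad: 0 up at rest, 0.18 half way, 0.36 down on its stop. A return spring pushes it up: pressed straight down on the tip it takes about 1.5 to 2 N to start, 3 to 4 N half way, about 5 N fully down.
- black_stage: Black second-stage housing, open, mouth up: round case 79 mm across the rim and 40 mm deep, 240 g, resting loose on a white ring on the turntable with its mouthpiece spigot hanging in the ring. Origin at the centre of the case's back (40 mm below the rim, 77 mm above the bench); z up, +y towards the steel inlet fitting, -y towards the grey adjuster knob, +x towards the exhaust deflector (sticks out to 55 mm).
- black_stage_inlet (a point): End of the steel inlet fitting of the black second stage, 60 mm out from the centre of the case along its +y, 22 mm below the rim.
- turntable: Foot of the small cast-iron turntable, standing fast on the bench; origin on its axis at bench level. Its dark round platter, 160 mm across, top 55 mm above the bench, turns freely and carries a white ring, 68 mm across and 22 mm high.
- yellow_lever_tip (a point): Top of the rolled tip of the yellow second stage's lever (same shape); not to be touched. About 64 mm above the bench.
- yellow_lever (a joint): Lever of the yellow second stage, not to be pressed. Same values and spring as the black one.
- yellow_stage: Yellow octopus second stage, open, mouth up, same shape and axes as the black one; rests loose on a white ring 22 mm high on the bench. Origin at the centre of the case's back, 22 mm above the bench, rim 62 mm above the bench.
- mouthpiece: Pale orange mouthpiece, loose on the bench, 60 x 60 x 26 mm. Origin at bench level under its tube; its bite tabs reach 38 mm to its -x, its tube 21 mm to its +x.
- cover_ring: Smoky grey cover ring, loose on the bench, 91 mm across its lugs, 11 mm high. Origin at its centre, at bench level.
- purge_cover: Black purge cover with grey button, loose on the bench, 74 mm across, 18 mm high. Origin at its centre, at bench level.
- poppet_housing: Brass poppet housing, standing loose on its flange, 24 mm across, 44 mm high. Origin at the centre of its underside.
- driver: Screwdriver lying loose on the bench, 170 mm long along its x, 26 mm high. Origin at the bench under its middle.
- grease_jar: White grease jar with blue cap, loose on the bench, 44 mm across, 36 mm high. Origin at the centre of its underside.
Not all that is in view belongs to the job. There is more than one size of the black_stage; the job needs the middle-sized.

How it is judged:
By the outcome, as a careful person would: the job done as asked, in the order asked, and still so for the second after the job is handed in, with the robot touching nothing.
It also fails if it takes over 34 s, if anything falls off the work surface, if the arm or the gripper's body presses on something with over 40 N, if the wrist force passes 120 N, or if a joint passes its speed limit or range.

## Robot

A 6-joint arm with a two-finger parallel gripper is mounted at the origin on the work surface. World frame = base frame: x ahead of the robot, y to its left, z up, the work surface at z = 0. Lengths are in m, angles in degrees, forces in N, time in s.
With the tool pointing down it reaches from about 0.25 to 0.725 m from the base axis. Payload 9.7 kg.
Tool frame: the origin (TCP) lies on the centre line of the jaws, within the pads' length; the fingertips stand bot.nose_length ahead of it and the grasp point (between the pads) lies 11 mm behind it (bot.nose_length is the distance from the TCP to the fingertips, in m); z points along the fingers, y is the line along which they close (so a half turn about z gives the same grasp; the last joint's range is limited). The gripper opens to 85 mm and grips with 20 to 120 N. Pads are 22 mm wide; open, the fingers measure 114 mm over their backs; the gripper's body (76 mm by 85 mm) begins 54 mm behind the grasp point. The pads swing forward as they close: fully open they stand 13 mm farther back than shut.
Start: joints at [-71.219, 4.979, 10.078, 95.1, 0, 90], TCP at [0.177, -0.521, 0.239] pointing down, gripper open.
Joint ranges: [-179.16, 179.16], [-48.56, 103.87], [-65.8, 70.77], [-126.05, 130.52], [-82.76, 87.17], [-180, 180]. Speed limits (degrees/s): [127.2, 127.2, 147.25, 180, 180, 180].

## Interface

Orientations are given as [roll, pitch, yaw] about the fixed x, y, z axes, in that order (R = Rz(yaw) Ry(pitch) Rx(roll)).
In Python, from workcell import bot gives the robot as it stands. The module is installed in compiled form; this text tells all that it offers.
- The arm moves only by the shell command python3 -m inch 'ROWS' [OPENING] [FORCE]. ROWS is JSON, a list of rows, each a list of 4 numbers: the shift along the world's x, y, z in cm, then the turn about the world's z in degrees. A call has exactly 8 rows; each row is the pose to reach, as a shift and turn from the pose commanded when the call began; what a row does not reach only later rows make up. A row lasts 1/8 s, in which the tool goes at most 62.5 mm and 10.7 degrees, less where a joint would pass 70% of its speed; a pose out of reach is approached as far as the arm can. A call with a gripper value outside its range is refused whole. OPENING is the finger opening in cm, from 0 to 8.54, set as the call begins (- or left out, the last holds). The fingers move at their own pace and stop on an object; FORCE is the grip in N (left out, the last holds). Time passes only in rows, so rows that repeat a pose let the fingers close, or fill a call up. It gives the time, the measured TCP pose, the force, the opening and the grip force at its end, in the units of the state.
- bot.get_obs(): the state, without advancing time (a new reading comes with each control period).
- bot.camera(name): name is "scene" or "top"; returns a dict with "img" (420x560x3 uint8, red, green, blue), "fovy" (degrees; the focal length in pixels is half the picture's height over the tangent of half this angle, whatever the lens; pixels are square), "cx", "cy" (the principal point, pixels), "dist" ([k1, k2, p1, p2, k3] as OpenCV has them; the pictures are not rectified), "R" (3x3) and "t" (3): a world point X has camera coordinates R X + t. Camera axes: x right, y down, z forward; pixel columns grow to the right and rows downward; lengths in m; the calibration is good to about 2 mm. A picture is of the moment at which its call begins. There is no depth.
- bot.job_done(): hands the job in; it is judged then, once.
Trained networks look in a picture, given as the dict that the camera call returned (one of the last four; its "shot" number tells which), for a name from the list of things; names that differ only in an ending like _2 or _b are one class to them, and where a whole thing is asked for, a point or a joint stands for the part that bears it (a point fixed in the world has none). Each returns a list of dicts, best first, with "score" (0 to 1); they miss things now and then, are a little off and sometimes report something else, mostly with a low value. They report only what shows in the picture. A call takes as long as a camera call. They do not tell look-alikes from the thing itself.
- bot.find_in(thing, picture): "point" ([column, row] in pixels, amid what is visible of it).
- bot.landmark_of(thing, picture): "point" ([column, row] in pixels: a listed point, or the origin of a listed thing).
The state is a dict: "time": time; "q": joint angles; "qd": joint speeds; "joint_efforts": joint torques, N m; "ee_pos": TCP position; "tcp_rot": TCP orientation; "wrist_force": force on the tool from outside, world axes, zero at the start; "torque": the same for the moment, N m; "opening": finger opening in m; "grasp_force": force on a finger pad.
Only numpy, scipy, OpenCV 4.12 (cv2) and the standard library are available. Lean on these libraries where they do the work, as an engineer would, in place of code of your own. Each camera call takes 0.05 s, during which the arm holds its last target. There are 200 camera calls.

## Working session

There is one attempt and no reset: what is moved stays moved. The work goes in short steps, Python scripts to look and compute and a shell command to move; the robot and the scene stay as the last step left them, time stands still between calls to the robot, and variables do not carry over. Pictures are saved under pics/ and viewed, at most 10 in all, crops included, and the job is handed in when it is done.

```bash
mkdir -p pics; cat > h.py <<'E'
import numpy as np, cv2
from workcell import bot
def K(c):
    f=c["img"].shape[0]/2/np.tan(np.radians(c["fovy"])/2)
    return np.array([[f,0,c["cx"]],[0,f,c["cy"]],[0,0,1.]])
def at_z(c,p,z):
    u=cv2.undistortPoints(np.array([[p]],float),K(c),np.array(c["dist"],float))[0,0]
    R=np.array(c["R"]);t=np.array(c["t"])
    o=-R.T@t; d=R.T@np.array([u[0],u[1],1]); return o+d*(z-o[2])/d[2]
def proj(c,X):
    return cv2.projectPoints(np.array([X],float),cv2.Rodrigues(np.array(c["R"]))[0],np.array(c["t"],float),K(c),np.array(c["dist"],float))[0][0,0]
def save(c,n): cv2.imwrite(f"pics/{n}.png",c["img"][:,:,::-1])
E
python3 - <<'E'
from h import *
o=bot.get_obs();print(o["time"],o["ee_pos"],o["tcp_rot"],o["opening"],o["wrist_force"],bot.nose_length)
for n in("top","scene"):
    c=bot.camera(n);save(c,n+"0")
    for th,z in(("black_lever_tip",.119),("black_stage",.077),("black_stage_inlet",.095),("turntable",0),("yellow_lever_tip",.064),("poppet_housing",0)):
        for r in bot.landmark_of(th,c)[:4]: print(n,th,round(r["score"],2),np.round(r["point"]),at_z(c,r["point"],z).round(4))
E
```

```text
0.0 [ 0.17702412 -0.52048589  0.23858027] [-1.79922535e+02 -1.46997737e-03  1.87840320e+01] 0.08534736682565153 [0.11685909 0.46392886 0.25998969] 0.008
top black_lever_tip 0.56 [229. 197.] [0.5021 0.2109 0.119 ]
top black_lever_tip 0.45 [180. 143.] [0.6203 0.328  0.119 ]
top black_lever_tip 0.43 [152. 318.] [0.2406 0.3528 0.119 ]
top black_stage 0.91 [165. 315.] [0.2462 0.336  0.077 ]
top black_stage 0.88 [186. 144.] [0.6345 0.3246 0.077 ]
top black_stage 0.65 [229. 202.] [0.5003 0.216  0.077 ]
top black_stage_inlet 0.87 [205. 137.] [0.646  0.2785 0.095 ]
top black_stage_inlet 0.65 [121. 312.] [0.2488 0.4259 0.095 ]
top turntable 0.71 [233. 208.] [0.5051 0.2146 0.    ]
top yellow_lever_tip 0.49 [392. 211.] [ 0.5001 -0.1539  0.064 ]
top poppet_housing 0.68 [377. 180.] [ 0.5904 -0.1322  0.    ]
scene black_lever_tip 0.61 [376. 280.] [0.7038 0.3146 0.119 ]
scene black_lever_tip 0.56 [361. 150.] [0.2844 0.3415 0.119 ]
scene black_lever_tip 0.4 [322. 210.] [0.4986 0.2124 0.119 ]
scene black_stage 0.86 [375. 288.] [0.7005 0.3197 0.077 ]
scene black_stage 0.75 [380. 203.] [0.4467 0.376  0.077 ]
scene black_stage 0.66 [359. 160.] [0.284  0.3442 0.077 ]
scene black_stage 0.59 [321. 221.] [0.5021 0.2131 0.077 ]
scene black_stage_inlet 0.72 [389. 155.] [0.2845 0.4274 0.095 ]
scene black_stage_inlet 0.65 [311. 200.] [0.4455 0.1889 0.095 ]
scene black_stage_inlet 0.6 [364. 292.] [0.7216 0.2872 0.095 ]
scene turntable 0.66 [318. 238.] [0.5016 0.211  0.    ]
scene yellow_lever_tip 0.43 [175. 229.] [ 0.5039 -0.1681  0.064 ]
scene poppet_housing 0.58 [192. 271.] [ 0.5934 -0.1269  0.    ]
```

View pics/top0.png

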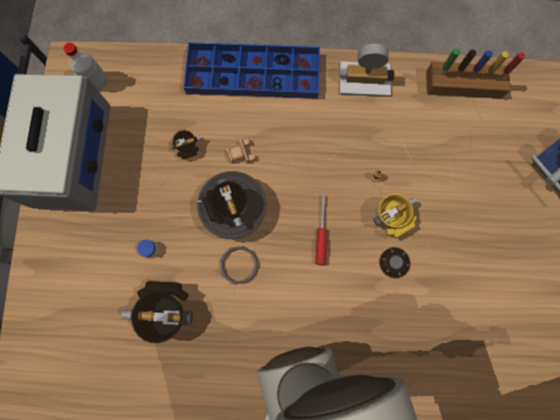

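View pics/scene0.png

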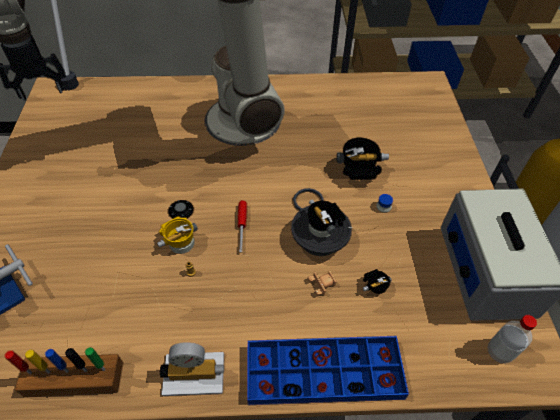

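The middle-sized black stage stands on the turntable, at top (229,202) and scene (321,215). The other two black stages, at top (158,318) and (186,144), are look-alikes standing elsewhere. I'll zoom in on the lever.

```bash
python3 - <<'E'
from h import *
a=bot.camera("top");b=bot.camera("scene")
im=[cv2.resize(c["img"][y:y+60,x:x+60,::-1],(400,400),interpolation=cv2.INTER_CUBIC) for c,x,y in((a,200,172),(b,292,182))]
cv2.imwrite("pics/crop.png",np.clip(np.hstack(im)*1.6,0,255).astype(np.uint8))
for X in([.5,.211,.119],[.5,.211,.117]): print(proj(a,X),proj(b,X))
E
```

```text
[228.80319367 198.12372939] [321.81049494 210.73908791]
[228.9130536  198.34211589] [321.74771823 211.22951898]
```

View pics/crop.png

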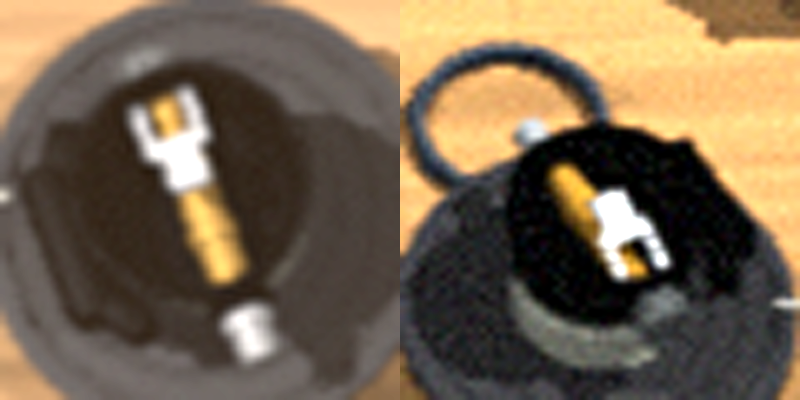

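The tip in the crop is at top ≈(228,199) and scene ≈(323,212), which puts it near (0.500, 0.212). The lever axis runs from the adjuster (upper left in the top view) to the inlet (lower right), about 22° in world yaw, so the present tool yaw suits it. I'll press with closed fingers, shifted slightly to the inlet side, and go over high first.

```bash
python3 -m inch '[[1,2.3,0,0],[3,6.9,0,0],[5,11.5,0,0],[7.2,16.4,0,0],[9.4,21.5,0,0],[11.6,26.6,0,0],[13.8,31.6,0,0],[16,36.6,0,1]]' 0 20; python3 -m inch '[[2,4.6,0,0],[4.1,9.4,0,0],[6.2,14.2,0,0],[8.3,19.1,0,0],[10.6,24.3,0,0],[12.9,29.6,0,1],[15,34.4,0,2],[15.85,36.4,0,2]]'
```

```text
time: 1.8
ee_pos: [0.3374, -0.1531, 0.2395]
tcp_rot: [180.0, -0.0, 19.8]
wrist_force: [0.8, -0.6, -0.1]
opening: -0.0
grasp_force: 0.0
time: 2.8
ee_pos: [0.498, 0.2069, 0.2385]
tcp_rot: [-179.7, 0.0, 22.4]
wrist_force: [0.9, -0.6, -0.8]
opening: -0.0001
grasp_force: 0.0
```

```bash
python3 -m inch '[[0,0,-1,0],[0,0,-3,0],[0,0,-5,0],[0,0,-7,0],[0,0,-8.5,0],[0,0,-9,0],[0,0,-9,0],[0,0,-9,0]]'; python3 - <<'E'
from h import *
o=bot.get_obs();p=np.array(o["ee_pos"]);print(p,o["wrist_force"])
tip=p-[0,0,bot.nose_length]
im=[]
for n,x,y in(("top",180,142),("scene",272,132)):
    c=bot.camera(n);q=proj(c,tip);l=proj(c,[.5,.212,.119]);print(n,q,l)
    for r in bot.landmark_of("black_lever_tip",c)[:4]: print(round(r["score"],2),np.round(r["point"],1),at_z(c,r["point"],.119).round(4))
    k=c["img"][y:y+100,x:x+100,::-1];k=cv2.resize(k,(400,400),interpolation=cv2.INTER_CUBIC)
    k=np.clip(k*1.5,0,255).astype(np.uint8)
    for w,col in((q,(0,0,255)),(l,(0,255,0))): cv2.circle(k,(int((w[0]-x+.5)*4),int((w[1]-y+.5)*4)),3,col,1)
    im.append(k)
cv2.imwrite("pics/near.png",np.hstack(im))
E
```

```text
time: 3.8
ee_pos: [0.4979, 0.2043, 0.1501]
tcp_rot: [-179.8, -0.1, 22.2]
wrist_force: [-0.1, 0.0, 0.3]
opening: 0.0001
grasp_force: 0.0
[0.49791975 0.20431851 0.15006156] [-0.13334904  0.02701616  0.31331794]
top [230.59944233 196.63133115] [228.34095943 198.10439849]
0.74 [155.8 319. ] [0.2391 0.3441 0.119 ]
scene [319.80071739 204.41098197] [322.20378257 210.72911159]
0.61 [321.9 212. ] [0.5041 0.2108 0.119 ]
0.53 [375.7 281.9] [0.7089 0.3131 0.119 ]
0.52 [359.5 150.9] [0.2883 0.3378 0.119 ]
0.37 [174.8 227.3] [ 0.5402 -0.1554  0.119 ]
```

View pics/near.png

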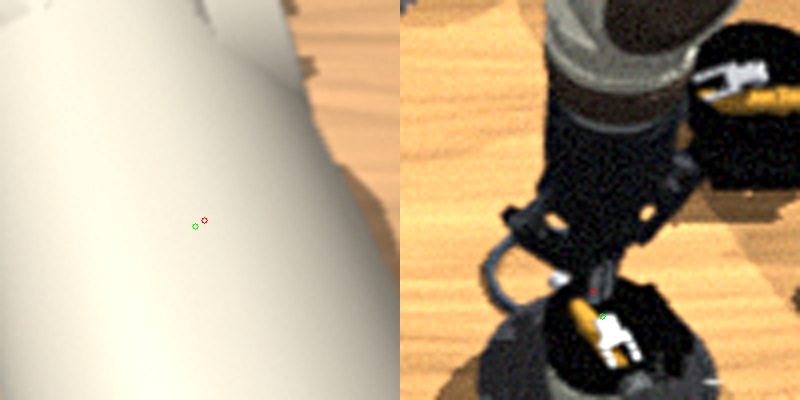

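```bash
python3 -m inch '[[0,0.2,-0.3,0],[0,0.4,-0.6,0],[0,0.4,-0.9,0],[0,0.4,-1.2,0],[0,0.4,-1.5,0],[0,0.4,-1.5,0],[0,0.4,-1.5,0],[0,0.4,-1.5,0]]'; python3 - <<'E'
from h import *
for i in range(5):
    c=bot.camera("scene");o=bot.get_obs();print(np.round(o["ee_pos"],4),np.round(o["wrist_force"],2))
tip=np.array(o["ee_pos"])-[0,0,bot.nose_length]
x,y=287,172;k=np.clip(cv2.resize(c["img"][y:y+70,x:x+70,::-1],(560,560),interpolation=cv2.INTER_CUBIC)*1.7,0,255).astype(np.uint8)
for w,col in((proj(c,tip),(0,0,255)),(proj(c,[.502,.212,.119]),(0,255,0))): cv2.circle(k,(int((w[0]-x+.5)*8),int((w[1]-y+.5)*8)),3,col,1)
cv2.imwrite("pics/near2.png",k)
E
```

```text
time: 5.0
ee_pos: [0.4984, 0.2066, 0.1344]
tcp_rot: [-179.7, -0.0, 22.4]
wrist_force: [0.4, -0.1, -0.8]
opening: 0.0003
grasp_force: 0.0
[0.4984 0.2066 0.1344] [0.45 0.72 0.78]
[0.4984 0.2066 0.1344] [-0.51 -0.47 -0.3 ]
[0.4984 0.2066 0.1344] [-0.62  0.33 -0.27]
[0.4984 0.2066 0.1344] [ 0.08 -0.34 -0.07]
[0.4983 0.2065 0.1343] [-0.24  0.13 -0.12]
```

View pics/near2.png

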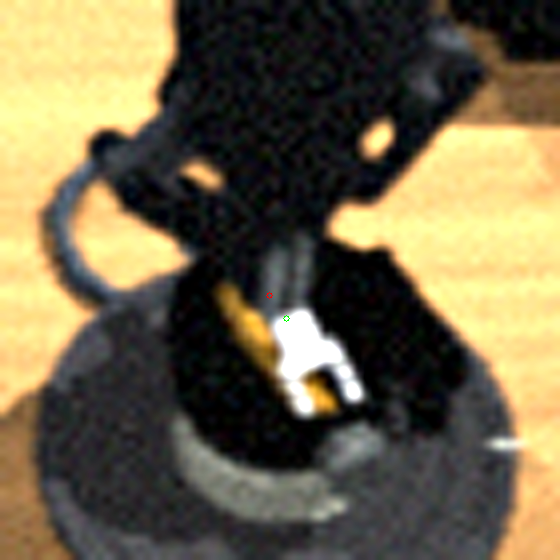

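The closed fingertips hang just over the lever's roll, with the lower edge at ≈(290,305) and the roll end at ≈(298,312) in the crop. A shift of about 4 mm towards the hinge and a touch of +y will centre them, and then I can probe down.

```bash
python3 -m inch '[[0.2,0.15,0,0],[0.4,0.3,0,0],[0.4,0.3,-0.2,0],[0.4,0.3,-0.4,0],[0.4,0.3,-0.6,0],[0.4,0.3,-0.7,0],[0.4,0.3,-0.7,0],[0.4,0.3,-0.7,0]]'; python3 - <<'E'
from h import *
F=[]
for i in range(10):
    c=bot.camera("scene");o=bot.get_obs();F.append(o["wrist_force"])
print(np.round(o["ee_pos"],4),np.mean(F,0).round(2))
x,y=287,172;k=np.clip(cv2.resize(c["img"][y:y+70,x:x+70,::-1],(560,560),interpolation=cv2.INTER_CUBIC)*1.7,0,255).astype(np.uint8)
cv2.imwrite("pics/near3.png",k)
E
```

```text
time: 6.25
ee_pos: [0.5026, 0.209, 0.1274]
tcp_rot: [-179.7, -0.0, 22.5]
wrist_force: [0.3, -0.2, 0.1]
opening: 0.0002
grasp_force: 0.0
[0.5026 0.209  0.1273] [ 0.24 -0.16  0.23]
```

View pics/near3.png

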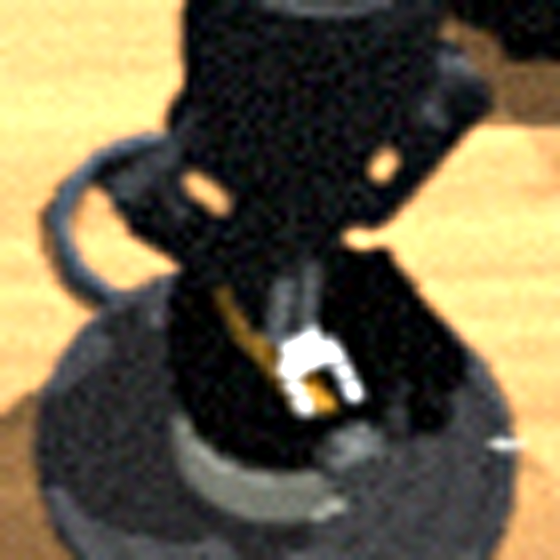

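The fingers now sit over the roll at ≈(297,330) with no contact yet. I'll press gently and read the force.

```bash
python3 -m inch '[[0,0,-0.1,0],[0,0,-0.2,0],[0,0,-0.3,0],[0,0,-0.4,0],[0,0,-0.5,0],[0,0,-0.5,0],[0,0,-0.5,0],[0,0,-0.5,0]]'; python3 - <<'E'
from h import *
F=[]
for i in range(8):
    c=bot.camera("top");o=bot.get_obs();F.append(o["wrist_force"])
print(np.round(o["ee_pos"],4),np.mean(F,0).round(2))
E
```

```text
time: 7.75
ee_pos: [0.5026, 0.209, 0.1223]
tcp_rot: [-179.7, 0.0, 22.5]
wrist_force: [-2.2, -1.3, 3.2]
opening: 0.0001
grasp_force: 1.5
[0.5026 0.209  0.1223] [-2.04 -1.15  2.7 ]
```

```bash
python3 - <<'E'
from h import *
c=bot.camera("scene");o=bot.get_obs();print(np.round(o["torque"],3))
x,y=300,187;k=np.clip(cv2.resize(c["img"][y:y+50,x:x+50,::-1],(600,600),interpolation=cv2.INTER_CUBIC)*1.7,0,255).astype(np.uint8)
cv2.imwrite("pics/near4.png",k)
E
```

```text
[-0.192  0.433  0.001]
```

View pics/near4.png

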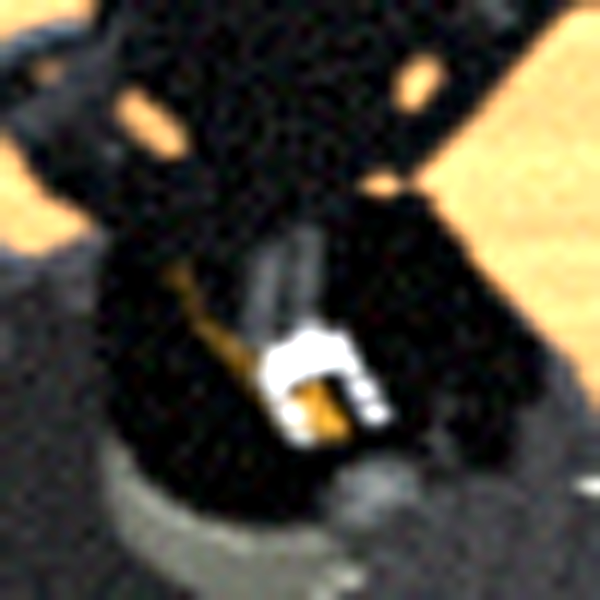

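Vertical force is 2.7 N. There is also a 2.3 N drag towards the inlet, because the tip swings outward as it drops. I'll follow that swing slightly while pressing to about 8 mm of travel, then hold.

```bash
python3 -m inch '[[-0.05,-0.02,-0.1,0],[-0.1,-0.04,-0.2,0],[-0.15,-0.06,-0.28,0],[-0.18,-0.08,-0.33,0],[-0.18,-0.08,-0.33,0],[-0.18,-0.08,-0.33,0],[-0.18,-0.08,-0.33,0],[-0.18,-0.08,-0.33,0]]'; python3 - <<'E'
from h import *
F=[]
for i in range(8):
    c=bot.camera("scene");o=bot.get_obs();F.append(o["wrist_force"])
print(o["time"],np.round(o["ee_pos"],4),np.mean(F,0).round(2),np.round(o["torque"],3))
x,y=300,187;k=np.clip(cv2.resize(c["img"][y:y+50,x:x+50,::-1],(600,600),interpolation=cv2.INTER_CUBIC)*1.7,0,255).astype(np.uint8)
cv2.imwrite("pics/near5.png",k)
E
```

```text
time: 9.2
ee_pos: [0.5008, 0.2082, 0.119]
tcp_rot: [-179.7, -0.0, 22.5]
wrist_force: [1.6, 0.7, 3.1]
opening: 0.0
grasp_force: 1.4
9.6 [0.5008 0.2082 0.119 ] [1.75 0.91 2.91] [ 0.243 -0.412 -0.001]
```

View pics/near5.png

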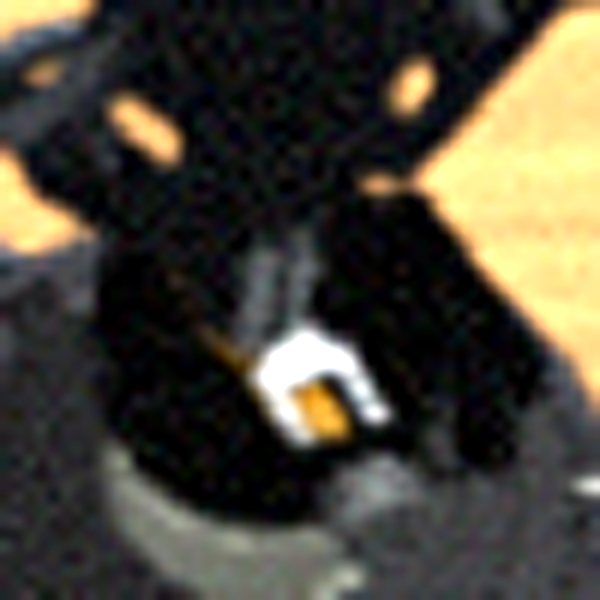

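Still light: 2.9 N down, with the drag now reversed. To be sure of passing half travel, I'll ease the lateral load and go a little deeper.

```bash
python3 -m inch '[[0.03,0.01,-0.04,0],[0.06,0.03,-0.08,0],[0.06,0.03,-0.12,0],[0.06,0.03,-0.12,0],[0.06,0.03,-0.12,0],[0.06,0.03,-0.12,0],[0.06,0.03,-0.12,0],[0.06,0.03,-0.12,0]]'; python3 - <<'E'
from h import *
F=[]
for i in range(4):
    c=bot.camera("scene");o=bot.get_obs();F.append(o["wrist_force"])
print(o["time"],np.round(o["ee_pos"],4),np.mean(F,0).round(2),np.round(o["torque"],3))
E
```

```text
time: 10.6
ee_pos: [0.5013, 0.2085, 0.1178]
tcp_rot: [-179.7, 0.0, 22.5]
wrist_force: [-2.5, -1.3, 3.7]
opening: -0.0001
grasp_force: 2.0
10.8 [0.5014 0.2085 0.1178] [-2.33 -1.01  3.99] [-0.259  0.559 -0.018]
```

```bash
python3 -m inch '[[-0.02,-0.01,-0.04,0],[-0.04,-0.02,-0.07,0],[-0.04,-0.02,-0.08,0],[-0.04,-0.02,-0.08,0],[-0.04,-0.02,-0.08,0],[-0.04,-0.02,-0.08,0],[-0.04,-0.02,-0.08,0],[-0.04,-0.02,-0.08,0]]'
```

```text
time: 11.8
ee_pos: [0.5011, 0.2083, 0.117]
tcp_rot: [-179.7, -0.0, 22.5]
wrist_force: [1.2, 1.1, 3.7]
opening: 0.0001
grasp_force: 1.7
```

The force now corresponds to about 4 N straight down, and the fingertip has gone about 10 mm by the arm's reading, without hitting the stop. I'll hold briefly, then let the lever up and draw clear.

```bash
python3 -m inch '[[0,0,0,0],[0,0,0,0],[0,0,0.2,0],[0.02,0.01,0.5,0],[0.05,0.02,0.9,0],[0.05,0.02,1.4,0],[0.05,0.02,2.2,0],[0.05,0.02,3.2,0]]'; python3 -m inch '[[0,0,3,0],[0,0,6,0],[0,0,9,0],[-2,-4,9,0],[-4.3,-8.5,9,0],[-6.5,-13,9,0],[-8,-16,9,0],[-8,-16,9,0]]'; python3 - <<'E'
from h import *
im=[]
for n,x,y in(("top",200,172),("scene",292,182)):
    c=bot.camera(n)
    for r in bot.landmark_of("black_lever_tip",c)[:4]: print(n,round(r["score"],2),np.round(r["point"],1))
    im.append(cv2.resize(c["img"][y:y+60,x:x+60,::-1],(400,400),interpolation=cv2.INTER_CUBIC))
cv2.imwrite("pics/end.png",np.clip(np.hstack(im)*1.6,0,255).astype(np.uint8))
E
```

```text
time: 12.8
ee_pos: [0.5013, 0.2084, 0.1494]
tcp_rot: [-179.7, 0.0, 22.5]
wrist_force: [-0.4, -0.1, -0.2]
opening: -0.0001
grasp_force: 0.0
time: 13.8
ee_pos: [0.4208, 0.047, 0.2401]
tcp_rot: [-179.7, -0.1, 22.3]
wrist_force: [-0.0, 0.2, -0.1]
opening: -0.0001
grasp_force: 0.0
top 0.54 [153.5 316.3]
top 0.52 [182.3 140.7]
top 0.42 [229.1 198. ]
scene 0.6 [324.6 211.3]
scene 0.41 [359.8 150.1]
scene 0.38 [373.7 280.6]
```

View pics/end.png

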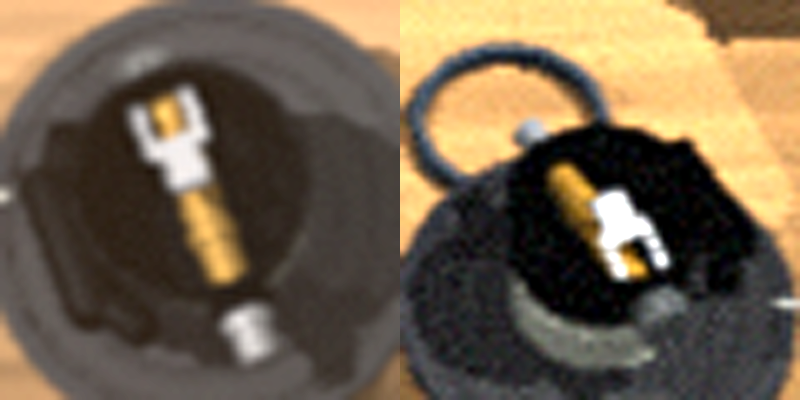

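The stage looks the same as before pressing: the lever is back up with its tip at ≈(185,185) in the top crop, the inlet is still at ≈(250,330), and the platter has not turned. Handing in.

```bash
python3 -c "
from workcell import bot
print(bot.job_done())"
```

```text
the job is handed in; nothing more can be done
None
```

I pressed the black second stage's lever about 8–10 mm of its 11 mm travel (estimated from the arm's position and a force of about 4 N, no sign of the stop), held it roughly 2–3 s in small steps rather than one, and let it spring back; the stage looks unmoved, the hand is clear, and the job is handed in at about 14 s.

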